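Free the stuck lid of the finishing tin

ROBOT

A 6-joint arm with a two-finger parallel gripper is mounted at the origin on the work surface. World frame = base frame: x ahead of the robot, y to its left, z up, the work surface at z = 0. Lengths are in m, angles in rad, forces in N, time in s.
With the tool pointing down it reaches from about 0.425 to 0.95 m from the base axis. Payload 3.5 kg.
Tool frame: the origin (TCP) lies at the very end of the fingers, on their centre line; the grasp point (between the pads) lies 19 mm behind it; z points along the fingers, y is the line along which they close (so a half turn about z gives the same grasp; the last joint's range is limited). The gripper opens to 85 mm and grips with 20 to 120 N. Pads are 22 mm wide; open, the fingers measure 114 mm over their backs; the gripper's body (76 mm by 85 mm) begins 54 mm behind the grasp point. The pads swing forward as they close: fully open they stand 13 mm farther back than shut.
Start: joints at [1.179, 0.286, 1.577, -0, 1.279, -0.15], TCP at [0.162, 0.655, 0.231] pointing down, gripper open.
Joint ranges: [-2.77, 2.77], [-0.9, 2.22], [0.21, 2.48], [-1.53, 4.67], [0.24, 2.81], [-2.84, 2.84]. Speed limits (rad/s): [2.79, 2.79, 3.14, 3.14, 3.14, 3.14].

INTERFACE

Orientations are given as a unit quaternion [x, y, z, w].
In Python, from plant import ctrl gives the robot as it stands.
- The arm moves only by the tool carry_out, never from a script. Its argument "deltas" is one flat list of numbers, 6 for each row, row after row: the shift along the tool's x, y, z in m, then the turn, a rotation vector about the tool's x, y, z in rad. A call has 1 to 5 rows; each row is the pose to reach, as a shift and turn from the pose commanded when the call began, along the tool's axes at that moment; what a row does not reach only later rows make up. A row lasts 1/8 s, in which the tool goes at most 62.5 mm and 10.7 degrees, less where a joint would pass 70% of its speed; a pose out of reach is approached as far as the arm can. A call with a gripper value outside its range is refused whole. "grip" is the opening in per cent of the stroke, from 0 (shut) to 100 (fully open), set as the call begins (left out, the last holds). The fingers move at their own pace and stop on an object; "grip_force" is the grip in N (left out, the last holds). Time passes only in rows, so rows that repeat a pose let the fingers close. It gives the time, the measured TCP pose, the force, the opening and the grip force at its end, in the units of the state.
- ctrl.get_state(): the state, without advancing time (a new reading comes with each control period).
- ctrl.read_camera(name): name is "scene" or "top"; returns (picture, depth): 400x640x3 uint8, red, green, blue; 400x640 float32, m along the optical axis (not along the pixel's ray), 0 where there is no reading.
- ctrl.camera_model(name): a dict with "intrinsics" (3x3 intrinsics, pixels), "extrinsics" (4x4, takes a point from world to camera coordinates). Camera axes: x right, y down, z forward; pixel columns grow to the right and rows downward; lengths in m; the calibration is good to about 2 mm. A picture is of the moment at which its call begins. camera_model takes no time and is no camera call.
- ctrl.sign_off(): hands the job in; it is judged then, once.
Trained networks look in the newest picture that a camera, given by its name, has taken for a name from the list of things; names that differ only in an ending like _2 or _b are one class to them, and where a whole thing is asked for, a point or a joint stands for the part that bears it (a point fixed in the world has none). Each returns a list of dicts, best first, with "score" (0 to 1); they miss things now and then, are a little off and sometimes report something else, mostly with a low value. They report only what shows in the picture. A call takes as long as a camera call. They do not tell look-alikes from the thing itself.
- ctrl.find_in(camera, query): "uv" ([column, row] in pixels, amid what is visible of it).
The state is a dict: "time": time; "qpos": joint angles; "dq": joint speeds; "joint_efforts": joint torques, N m; "eef_pos": TCP position; "tcp_rot": TCP orientation; "contact_force": force on the tool from outside, world axes, zero at the start; "wrist_torque": the same for the moment, N m; "opening": opening from 0.0 (shut) to 1.0 (fully open); "finger_force": force on a finger pad.
Only numpy, scipy, OpenCV 4.12 (cv2) and the standard library are available. Lean on these libraries where they do the work, as an engineer would, in place of code of your own. Each camera call takes 0.05 s, during which the arm holds its last target. There are 200 camera calls.

TASK

A thin-walled white cup has been left standing on the lid of the round grey finishing tin: take it off gently, since it cracks if squeezed with more than about 25 N, and stand it upright on the middle of the round rubber disc. Then grip the lid by its wooden knob, pull it up until the sticky seal gives way, and keep it slightly open, level and over the tin with a gap of about 30 mm, without letting it fly up when it breaks free. Finish while still holding the lid there by its knob, and leave the other things on the bench where they are.

Things in the scene. Friction and masses are not known exactly. Their poses are not given: they have to be found in the camera images.
- cup_center (a point): centre (half-way up, 37.5 mm above its foot) of the loose, open, thin-walled white plastic cup: 56 mm across at the rim, a little narrower at the foot, 75 mm high, about 60 g, z up along its axis. It starts upright on the tin's lid, beside the knob, its axis 55 to 65 mm from the knob's, on any side. It cracks when the fingers press on it with more than 25 N each (50 N in all).
- cup: the same cup; origin at the centre of its foot, z up
- disc_top (a point): centre of the top face of the round black rubber disc fixed flat on the bench: 90 mm across, 8 mm thick; the cup's new place
- tin: the round grey tin, 175 mm across, fixed on a wooden foot 224 mm across; origin on the bench under its centre, z up; its rim is 90 mm above the bench
- tin_rim (a point): centre of the tin's mouth, level with its rim, z up. A sticky seal round the neck grips the lid's plug: the upward pull at the knob peaks at 13 to 20 N (the lid's own 3 N included) in the first few mm of lift; near 10 mm it nudges the lid up a little, and from 14 mm the lid is free and only its weight is left.
- lid: the loose round lid, about 0.3 kg: a dark steel plate 190 mm across, 8 mm thick, resting on the rim, with a rubber plug 160 mm across reaching 12 mm down into the tin and an upright wooden knob in its middle. Origin at the centre of the plate's underside (its height above the rim is the gap), z up.
- knob_center (a point): centre, half-way up, of the upright round wooden knob in the middle of the lid: 26 mm across, 38 mm high; its foot, on the upper face of the plate, is 19 mm below this point. This point is 27 mm above the lid's origin.
- plane: bystander: a steel hand plane, 200 x 55 mm, 90 mm high, with a dark wooden handle and front knob; origin at the centre of its underside
- tape: bystander: a roll of paper tape lying flat, 100 mm across, 25 mm high; origin at the centre of its underside
- glue: bystander: a white glue bottle, 60 mm across, 170 mm high; origin at the centre of its underside
- jar: bystander: an amber glass jar with a steel cap, 72 mm across, 95 mm high; origin at the centre of its underside
- screwdriver: bystander: a screwdriver with a dark wooden handle, lying flat; origin at the centre of its underside
- offcut: bystander: a wooden offcut, 160 x 45 x 22 mm; origin at the centre of its underside
- block: bystander: a cork sanding block, 70 x 45 x 30 mm; origin at the centre of its underside
Mind the look-alikes: they are no part of the job. Leave any blue look-alike of the cup alone.

How it is judged:
By the outcome, as a careful person would: the job done as asked, in the order asked, and still so for the second after the job is handed in, while the arm keeps its last pose, push and grip.
It also fails if it takes over 59 s, if anything falls off the work surface, if the arm or the gripper's body presses on something with over 40 N, if the wrist force passes 120 N, or if a joint passes its speed limit or range.

## Working session

There is one attempt and no reset: what is moved stays moved. The work goes in short steps, Python scripts to look and compute and a tool call to move; the robot and the scene stay as the last step left them, time stands still between calls to the robot, and variables do not carry over. Pictures are saved under pics/ and viewed, at most 10 in all, crops included, and the job is handed in when it is done.

Besides the shell and the picture viewer there is one more tool, called after "Request:" as name(argument=value, ...) on one line, values as JSON. carry_out: Moves the arm, as the interface text tells. Its arguments: {"type":"object","properties":{"deltas":{"type":"array"},"grip":{"type":"number"},"grip_force":{"type":"number"}},"required":["deltas"]}

```bash
ls; mkdir -p pics; cat > h.py <<'E'
import numpy as np,cv2
from plant import ctrl
def cloud(cam):
    rgb,d=ctrl.read_camera(cam); m=ctrl.camera_model(cam); K=np.array(m["intrinsics"]);T=np.linalg.inv(np.array(m["extrinsics"]))
    v,u=np.mgrid[:d.shape[0],:d.shape[1]]
    p=np.stack([(u-K[0,2])/K[0,0]*d,(v-K[1,2])/K[1,1]*d,d],-1)
    w=p@T[:3,:3].T+T[:3,3]; w[d==0]=np.nan
    return rgb,w
E
python3 - <<'E'
from h import *
s=ctrl.get_state(); print({k:np.round(v,3) for k,v in s.items()})
for c in("scene","top"):
    rgb,w=cloud(c); cv2.imwrite(f"pics/{c}0.png",rgb[...,::-1]); np.save(f"{c}.npy",w); np.save(f"{c}rgb.npy",rgb)
    for q in("cup","tin","lid","knob_center","disc_top"):
        for r in ctrl.find_in(c,q)[:3]:
            u,v=np.round(r["uv"]).astype(int); print(c,q,round(r["score"],2),u,v,np.round(w[v,u],3))
E
```

```text
pics
{'time': np.float64(0.0), 'qpos': array([ 1.179,  0.287,  1.578,  0.   ,  1.279, -0.15 ]), 'dq': array([ 0.001,  0.001,  0.002, -0.001,  0.   ,  0.001]), 'joint_efforts': array([ 1.0000e-03, -4.0598e+01, -2.9263e+01, -0.0000e+00,  6.0000e-03,
       -0.0000e+00]), 'eef_pos': array([0.161, 0.655, 0.23 ]), 'tcp_rot': array([ 0.121,  0.993, -0.001, -0.   ]), 'contact_force': array([-0.284,  0.278, -0.287]), 'wrist_torque': array([-0.01 ,  0.002, -0.086]), 'finger_force': np.float64(0.0), 'opening': np.float64(1.001)}
scene cup 0.92 332 201 [0.635 0.023 0.157]
scene cup 0.88 250 248 [ 0.639 -0.168  0.069]
scene tin 0.62 330 241 [0.634 0.022 0.043]
scene lid 0.67 344 206 [0.581 0.073 0.097]
scene lid 0.61 451 241 [0.691 0.314 0.021]
scene knob_center 0.72 342 204 [0.574 0.07  0.099]
scene disc_top 0.93 405 194 [0.452 0.306 0.007]
top cup 0.73 316 168 [0.632 0.039 0.106]
top cup 0.7 381 174 [ 0.628 -0.159  0.008]
top tin 0.96 320 227 [0.467 0.031 0.012]
top lid 0.82 305 198 [0.547 0.071 0.101]
top lid 0.55 427 208 [ 0.516 -0.283  0.07 ]
top knob_center 0.59 305 198 [0.547 0.071 0.101]
top knob_center 0.45 317 167 [0.632 0.036 0.122]
top knob_center 0.44 417 270 [ 0.335 -0.255  0.033]
top disc_top 0.55 229 232 [0.456 0.308 0.008]
top disc_top 0.26 306 197 [0.546 0.067 0.132]
```

View pics/scene0.png

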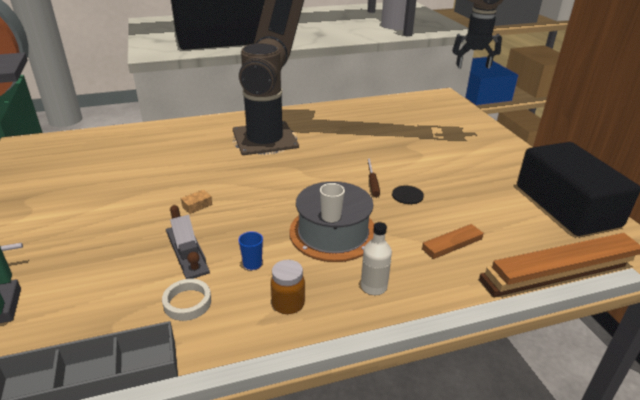

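View pics/top0.png

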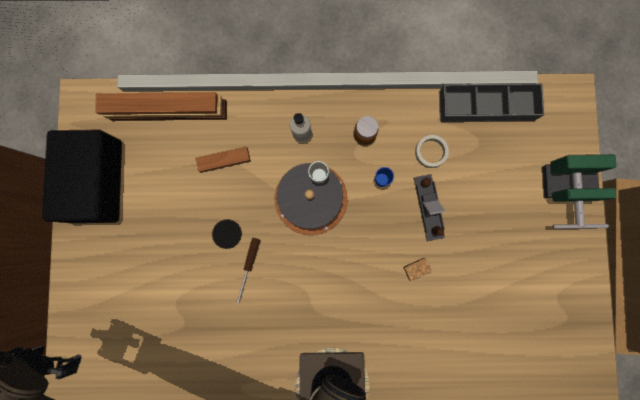

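```bash
python3 - <<'E'
import numpy as np
from scipy.optimize import least_squares
def circ(P,r=None):
    f=lambda q:np.hypot(P[:,0]-q[0],P[:,1]-q[1])-(r or q[2])
    s=least_squares(f,[*P.mean(0)[:2],.03],loss='soft_l1',f_scale=.001); return np.round(s.x,4)
for c in("scene","top"):
    w=np.load(c+".npy");rgb=np.load(c+"rgb.npy").astype(int); x,y,z=w[...,0],w[...,1],w[...,2]
    near=lambda a,b,r:np.hypot(x-a,y-b)<r
    m=near(.63,.025,.05)&(z>.16)&(z<.18); print(c,"cup rim",m.sum(),circ(w[m]),z[near(.63,.03,.06)&(z>.1)].max())
    m=near(.565,.06,.035)&(z>.125)&(z<.145); print(c,"knobtop",m.sum(),np.round(np.median(w[m],0),4),circ(w[m]),np.round((w[m].min(0),w[m].max(0)),3))
    m=near(.57,.06,.12)&(z>.092)&(z<.104); print(c,"plate",m.sum(),np.round((w[m].min(0),w[m].max(0)),3))
    m=near(.455,.307,.07)&(z>.004)&(rgb.sum(-1)<200); print(c,"disc",m.sum(),np.round(np.median(w[m],0),4),np.round((w[m].min(0),w[m].max(0)),3))
    m=near(.455,.307,.2)&(z>.015);print("near disc",m.sum(),np.round((w[m].min(0),w[m].max(0)),3) if m.any() else 0)
E
```

```text
scene cup rim 269 [0.6126 0.0281 0.0256] 0.17557630657210566
scene knobtop 7 [0.5885 0.0403 0.1437] [ 43.4559 -24.275   49.2826] [[0.585 0.033 0.139]
 [0.592 0.044 0.145]]
scene plate 2068 [[ 0.456 -0.039  0.092]
 [ 0.652  0.15   0.104]]
scene disc 415 [0.4575 0.3111 0.0082] [[0.407 0.269 0.004]
 [0.496 0.354 0.013]]
near disc 341 [[0.259 0.11  0.015]
 [0.573 0.274 0.102]]
top cup rim 103 [0.6119 0.0319 0.0258] 0.17858664805067725
top knobtop 70 [0.5544 0.0583 0.135 ] [0.5553 0.0588 0.0092] [[0.543 0.036 0.126]
 [0.591 0.069 0.143]]
top plate 3086 [[ 0.461 -0.035  0.092]
 [ 0.649  0.152  0.104]]
top disc 638 [0.4513 0.3152 0.0088] [[0.407 0.272 0.004]
 [0.495 0.36  0.016]]
near disc 567 [[0.259 0.109 0.015]
 [0.574 0.336 0.103]]
```

The scene picture shows the white cup on the lid at (332,201) with the knob hidden behind it, the disc at (407,195), the screwdriver at (373,182) and the blue decoy cup at (251,250). The top picture shows the cup at (318,172), the knob at (309,195) and the disc at (227,233). By my measurements the cup is at (0.612, 0.030), the knob at (0.5548, 0.0585) and the disc at (0.451, 0.314). The cup-to-knob distance is 64 mm, which is consistent with the task.

```bash
cat >> h.py <<'E'
from scipy.spatial.transform import Rotation as R
def go(p,yaw=None,frm=None):
    "deltas (tool axes) to TCP p with tool straight down, tool y at yaw deg"
    s=ctrl.get_state(); r=R.from_quat(s["tcp_rot"]); M=r.as_matrix()
    p0=np.array(s["eef_pos"]); yc=np.degrees(np.arctan2(M[1,1],M[0,1]))
    if yaw is None: yaw=yc
    a=np.radians(yaw); y=np.array([np.cos(a),np.sin(a),0]); z=np.array([0,0,-1.]); G=np.stack([np.cross(y,z),y,z],1)
    print("t",round(s["time"],2),"tcp",np.round(p0,4),"yaw",round(yc,1),"F",np.round(s["contact_force"],1),"open",round(float(s["opening"]),3),"ff",round(float(s["finger_force"]),1))
    print("delta",np.round(M.T@(np.array(p)-p0),4),np.round(R.from_matrix(M.T@G).as_rotvec(),4))
E
python3 -c "
from h import *
go([.612,.030,.26],63.6)"
```

```text
t 0.6 tcp [0.1616 0.6554 0.2313] yaw 76.1 F [ 0.4 -0.4 -0.5] open 0.997 ff 0.0
delta [-0.587  -0.4993 -0.0287] [-0.    -0.     0.219]
```

Request:
carry_out(deltas=[-0.045,-0.038,-0.006,0,0,0,-0.09,-0.076,-0.012,0,0,0,-0.135,-0.114,-0.018,0,0,0,-0.18,-0.152,-0.024,0,0,0,-0.225,-0.19,-0.03,0,0,0])

```text
time: 1.23
eef_pos: [0.3354, 0.4155, 0.2619]
tcp_rot: [0.12, 0.993, 0.0, 0.0]
contact_force: [0.3, -0.0, 0.0]
opening: 0.999
finger_force: 0.0
```

Request:
carry_out(deltas=[-0.045,-0.038,0,0,0,0,-0.09,-0.076,0,0,0,0,-0.135,-0.114,0,0,0,0,-0.18,-0.152,0,0,0,0,-0.225,-0.19,0,0,0,0])

```text
time: 1.85
eef_pos: [0.5085, 0.177, 0.2618]
tcp_rot: [0.121, 0.993, 0.0, 0.001]
contact_force: [1.1, 1.1, -0.4]
opening: 1.001
finger_force: 0.0
```

Request:
carry_out(deltas=[-0.045,-0.038,0,0,0,0.07,-0.09,-0.076,0,0,0,0.14,-0.135,-0.114,0,0,0,0.219,-0.137,-0.119,0,0,0,0.219,-0.137,-0.119,0,0,0,0.219])

```text
time: 2.48
eef_pos: [0.6118, 0.0301, 0.2611]
tcp_rot: [0.229, 0.974, 0.0, -0.0]
contact_force: [-0.0, -0.3, 0.1]
opening: 1.001
finger_force: 0.0
```

```bash
python3 -c "
from h import *
go([.612,.030,.123],63.6)"
```

```text
t 2.48 tcp [0.6118 0.0301 0.2611] yaw 63.6 F [-0.  -0.3  0.1] open 1.001 ff 0.0
delta [-0.0004 -0.      0.1381] [ 0.0001 -0.0009 -0.0007]
```

Request:
carry_out(deltas=[0,0,0.035,0,0,0,0,0,0.07,0,0,0,0,0,0.105,0,0,0,0,0,0.138,0,0,0,0,0,0.138,0,0,0], grip_force=20)

```text
time: 3.1
eef_pos: [0.609, 0.0323, 0.1203]
tcp_rot: [0.227, 0.974, -0.0, -0.004]
contact_force: [0.2, -0.0, -1.2]
opening: 1.0
finger_force: 0.0
```

Request:
carry_out(deltas=[0,0,0,0,0,0,0,0,0,0,0,0,0,0,0,0,0,0], grip=72, grip_force=20)

```text
time: 3.48
eef_pos: [0.6129, 0.0303, 0.1251]
tcp_rot: [0.228, 0.974, 0.0, 0.001]
contact_force: [0.8, 0.8, -0.2]
opening: 0.721
finger_force: 0.0
```

Request:
carry_out(deltas=[0,0,0,0,0,0,0,0,0,0,0,0,0,0,0,0,0,0,0,0,0,0,0,0], grip=50, grip_force=20)

```text
time: 3.98
eef_pos: [0.6129, 0.0302, 0.1249]
tcp_rot: [0.228, 0.974, 0.0, 0.001]
contact_force: [-0.7, 0.5, 6.1]
opening: 0.636
finger_force: 20.5
```

Request:
carry_out(deltas=[0,0,-0.008,0,0,0,0,0,-0.025,0,0,0,0,0,-0.05,0,0,0,0,0,-0.075,0,0,0,0,0,-0.095,0,0,0])

```text
time: 4.6
eef_pos: [0.6123, 0.0303, 0.2203]
tcp_rot: [0.228, 0.974, 0.0, 0.001]
contact_force: [0.4, -0.1, -0.7]
opening: 0.631
finger_force: 21.3
```

```bash
python3 - <<'E'
from h import *
go([.451,.314,.13],63.6)
rgb,w=cloud("scene"); cv2.imwrite("pics/lift.png",cv2.resize(rgb[120:280,240:460,::-1],(660,480)))
x,y,z=w[...,0],w[...,1],w[...,2]
m=(np.hypot(x-.612,y-.03)<.04)&(rgb.min(-1)>130)&(z>.11);print(m.sum(),np.percentile(z[m],[2,50,98]))
# obstacles around the disc
m=(np.hypot(x-.451,y-.314)<.12)&(z>.014);print(m.sum(),w[m].min(0),w[m].max(0))
E
```

```text
t 4.6 tcp [0.6123 0.0303 0.2203] yaw 63.6 F [ 0.4 -0.1 -0.7] open 0.631 ff 21.3
delta [0.2708 0.1824 0.09  ] [ 0.0005  0.0014 -0.    ]
549 [0.19686311 0.24644671 0.26751562]
158 [0.34921748 0.21229164 0.01401021] [0.43998293 0.25608986 0.03121726]
```

View pics/lift.png

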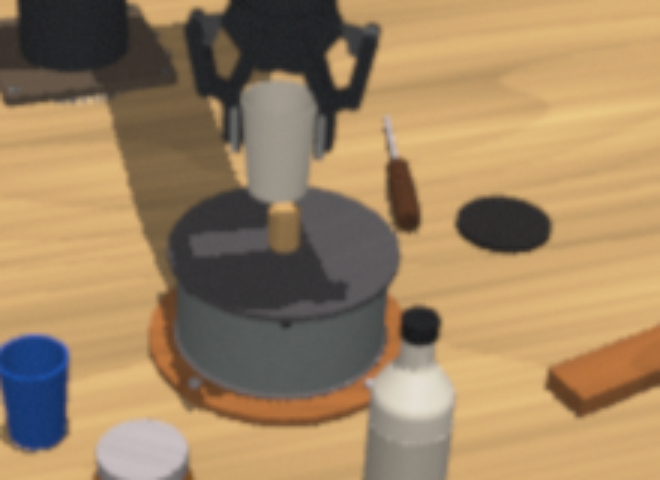

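The cup is upright between the fingers at crop (278,145), clear of the lid. The knob is now visible at (284,227), and the screwdriver handle lies near the disc at about (0.43, 0.25). I'll turn the fingers away from it while carrying the cup.

Request:
carry_out(deltas=[0.035,0.024,0,0,0,0.15,0.085,0.057,0,0,0,0.32,0.135,0.091,0,0,0,0.49,0.185,0.125,0,0,0,0.66,0.23,0.155,0,0,0,0.83])

```text
time: 5.28
eef_pos: [0.4735, 0.2729, 0.2182]
tcp_rot: [0.604, 0.797, -0.0, -0.0]
contact_force: [0.6, 0.5, -0.3]
opening: 0.637
finger_force: 21.3
```

```bash
python3 -c "
from h import *
go([.451,.314,.13],5)"
```

```text
t 5.28 tcp [0.4735 0.2729 0.2182] yaw 15.7 F [ 0.6  0.5 -0.3] open 0.637 ff 21.3
delta [ 0.0456 -0.0105  0.0882] [-2.000e-04 -1.000e-04  1.873e-01]
```

Request:
carry_out(deltas=[0.023,-0.005,0.015,0,0,0.1,0.046,-0.01,0.04,0,0,0.187,0.046,-0.01,0.07,0,0,0.187,0.046,-0.01,0.088,0,0,0.187,0.046,-0.01,0.088,0,0,0.187])

```text
time: 5.9
eef_pos: [0.4516, 0.3122, 0.1286]
tcp_rot: [0.674, 0.739, -0.002, -0.001]
contact_force: [0.7, -0.2, -0.7]
opening: 0.633
finger_force: 21.4
```

```bash
python3 - <<'E'
from h import *
from scipy.optimize import least_squares
go([.451,.314,.045],5)
for c in("scene","top"):
    rgb,w=cloud(c); x,y,z=w[...,0],w[...,1],w[...,2]
    m=(np.hypot(x-.451,y-.314)<.05)&(rgb.min(-1)>110)&(rgb.max(-1).astype(int)-rgb.min(-1)<50)&(z>.05); P=w[m]
    if m.sum()>20:
        print(c,m.sum(),np.percentile(P,[1,99],axis=0).round(4))
        Q=P[P[:,2]>P[:,2].max()-.02]
        print(least_squares(lambda q:np.hypot(Q[:,0]-q[0],Q[:,1]-q[1])-.027,[.451,.314],loss='soft_l1',f_scale=.001).x.round(4))
E
```

```text
t 5.9 tcp [0.4516 0.3122 0.1286] yaw 5.3 F [ 0.7 -0.2 -0.7] open 0.633 ff 21.4
delta [ 0.002  -0.0002  0.0836] [-0.0037  0.0013  0.0053]
scene 368 [[0.4217 0.2827 0.1035]
 [0.4768 0.3249 0.1779]]
[0.4462 0.3041]
```

Request:
carry_out(deltas=[0.001,0,0.03,0,0,0,0.002,0,0.06,0,0,0,0.002,0,0.08,0,0,0,0.002,0,0.087,0,0,0,0.002,0,0.087,0,0,0])

```text
time: 6.62
eef_pos: [0.4532, 0.315, 0.0442]
tcp_rot: [0.674, 0.739, 0.001, 0.0]
contact_force: [-0.2, 0.7, -0.0]
opening: 0.636
finger_force: 21.4
```

Request:
carry_out(deltas=[0,0,0.002,0,0,0,0,0,0.004,0,0,0,0,0,0.004,0,0,0])

```text
time: 7.0
eef_pos: [0.4525, 0.3149, 0.0396]
tcp_rot: [0.673, 0.739, 0.0, 0.0]
contact_force: [0.0, 0.2, -0.9]
opening: 0.635
finger_force: 21.4
```

Request:
carry_out(deltas=[0,0,0.001,0,0,0,0,0,0.002,0,0,0,0,0,0.003,0,0,0,0,0,0.003,0,0,0])

```text
time: 7.5
eef_pos: [0.4523, 0.3148, 0.0362]
tcp_rot: [0.673, 0.739, -0.0, -0.0]
contact_force: [-0.5, 0.1, -0.8]
opening: 0.639
finger_force: 21.4
```

Request:
carry_out(deltas=[0,0,0.001,0,0,0,0,0,0.001,0,0,0,0,0,0.001,0,0,0])

```text
time: 7.88
eef_pos: [0.4524, 0.3149, 0.0353]
tcp_rot: [0.673, 0.739, -0.0, 0.0]
contact_force: [0.8, 1.3, -0.5]
opening: 0.637
finger_force: 21.4
```

Request:
carry_out(deltas=[0,0,0.001,0,0,0,0,0,0.001,0,0,0,0,0,0.001,0,0,0])

```text
time: 8.25
eef_pos: [0.4527, 0.315, 0.0349]
tcp_rot: [0.673, 0.739, 0.0, 0.0]
contact_force: [-1.3, -0.8, 4.8]
opening: 0.638
finger_force: 21.2
```

Request:
carry_out(deltas=[0,0,0.001,0,0,0,0,0,0.001,0,0,0,0,0,0.001,0,0,0])

```text
time: 8.62
eef_pos: [0.4529, 0.3151, 0.0348]
tcp_rot: [0.673, 0.739, 0.0, 0.0]
contact_force: [-2.8, -0.3, 9.6]
opening: 0.633
finger_force: 21.1
```

Request:
carry_out(deltas=[0,0,-0.001,0,0,0,0,0,-0.0015,0,0,0])

```text
time: 8.88
eef_pos: [0.4526, 0.315, 0.035]
tcp_rot: [0.673, 0.739, 0.0, 0.0]
contact_force: [0.2, -0.7, 2.4]
opening: 0.637
finger_force: 21.3
```

Request:
carry_out(deltas=[0,0,0,0,0,0,0,0,0,0,0,0,0,0,0,0,0,0,0,0,0,0,0,0], grip=82)

```text
time: 9.38
eef_pos: [0.4524, 0.3148, 0.0346]
tcp_rot: [0.673, 0.739, -0.0, -0.0]
contact_force: [-0.1, -0.2, -0.4]
opening: 0.816
finger_force: 0.0
```

Request:
carry_out(deltas=[0,0,-0.015,0,0,0,0,0,-0.04,0,0,0,0,0,-0.08,0,0,0,0,0,-0.13,0,0,0,0,0,-0.18,0,0,0])

```text
time: 10.0
eef_pos: [0.4523, 0.3148, 0.2175]
tcp_rot: [0.673, 0.739, 0.001, 0.0]
contact_force: [0.9, 0.3, -0.1]
opening: 0.82
finger_force: 0.0
```

```bash
python3 - <<'E'
from h import *
from scipy.optimize import least_squares
go([.5548,.0585,.235],5)
s=ctrl.get_state()["qpos"];print(np.round(s,2))
for c in("scene","top"):
    rgb,w=cloud(c); x,y,z=w[...,0],w[...,1],w[...,2]
    if c=="scene": cv2.imwrite("pics/placed.png",cv2.resize(rgb[120:280,240:460,::-1],(660,480)))
    m=(np.hypot(x-.451,y-.314)<.05)&(rgb.min(-1)>110)&(z>.065)&(z<.1); Q=w[m]
    if len(Q)>20: print(c,"cup",len(Q),Q.max(0),least_squares(lambda q:np.hypot(Q[:,0]-q[0],Q[:,1]-q[1])-.027,[.451,.314],loss='soft_l1',f_scale=.001).x.round(4))
    m=(np.hypot(x-.5548,y-.0585)<.03)&(z>.11)&(z<.15);Q=w[m]
    if len(Q)>20: print(c,"knob",len(Q),np.percentile(Q,[2,98],axis=0).round(4),least_squares(lambda q:np.hypot(Q[:,0]-q[0],Q[:,1]-q[1])-.013,[.555,.0585],loss='soft_l1',f_scale=.001).x.round(4))
    m=(np.hypot(x-.5548,y-.0585)<.12)&(z>.092)&(z<.104);print("plate",np.percentile(w[m],[.5,99.5],axis=0).mean(0).round(4))
E
```

```text
t 10.0 tcp [0.4523 0.3148 0.2175] yaw 5.3 F [ 0.9  0.3 -0.1] open 0.82 ff 0.0
delta [-0.2647  0.0782 -0.0175] [ 0.0012 -0.0004  0.0058]
[ 0.42  0.02  1.9  -0.    1.22  0.33]
scene cup 235 [0.48082936 0.33941698 0.08611655] [0.4521 0.312 ]
scene knob 135 [[0.5485 0.0433 0.1111]
 [0.568  0.0664 0.1381]] [0.5534 0.0564]
plate [0.5569 0.0547 0.0972]
top knob 72 [[0.5435 0.0472 0.1129]
 [0.5656 0.0693 0.1394]] [0.5583 0.0574]
plate [0.5551 0.0586 0.0982]
```

View pics/placed.png

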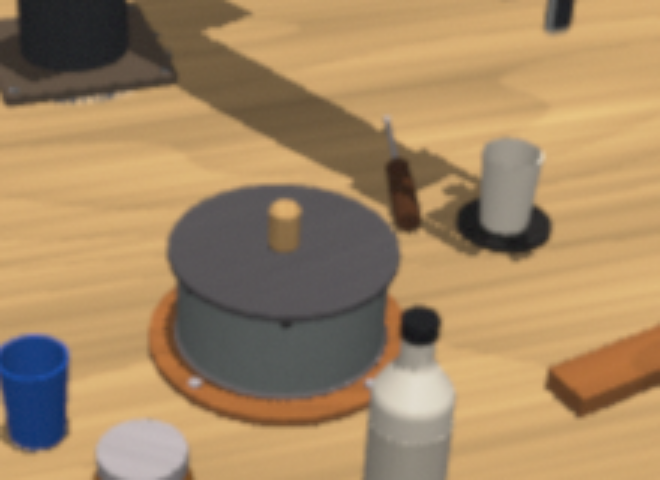

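The cup stands upright on the disc at crop (508,190), mid-disc and about 2 mm off by measurement. The knob is at (285,225). Next I move over it.

Request:
carry_out(deltas=[-0.05,0.015,-0.018,0,0,0,-0.105,0.031,-0.018,0,0,0,-0.16,0.047,-0.018,0,0,0,-0.215,0.063,-0.018,0,0,0,-0.2655,0.079,-0.018,0,0,0], grip=75)

```text
time: 10.72
eef_pos: [0.5561, 0.056, 0.2334]
tcp_rot: [0.674, 0.739, 0.0, 0.0]
contact_force: [0.5, 0.8, 0.4]
opening: 0.75
finger_force: 0.0
```

Request:
carry_out(deltas=[0,0,0,0,0,0,0,0,0,0,0,0])

```text
time: 10.98
eef_pos: [0.5554, 0.0581, 0.2328]
tcp_rot: [0.674, 0.739, 0.0, -0.0]
contact_force: [0.7, 1.0, 0.3]
opening: 0.748
finger_force: 0.0
```

```bash
python3 -c "
from h import *
go([.5555,.0575,.104],5)"
```

```text
t 10.97 tcp [0.5554 0.0581 0.2328] yaw 5.3 F [0.7 1.  0.3] open 0.748 ff 0.0
delta [-7.000e-04  1.000e-04  1.288e-01] [-0.0004 -0.0006  0.0053]
```

Request:
carry_out(deltas=[0,0,0.03,0,0,0,0,0,0.065,0,0,0,0,0,0.1,0,0,0,0,0,0.118,0,0,0,0,0,0.125,0,0,0])

```text
time: 11.6
eef_pos: [0.5551, 0.0589, 0.1071]
tcp_rot: [0.673, 0.74, -0.0, -0.001]
contact_force: [-0.6, -0.4, 0.3]
opening: 0.748
finger_force: 0.0
```

Request:
carry_out(deltas=[0,0,0.003,0,0,0,0,0,0.004,0,0,0,0,0,0.004,0,0,0])

```text
time: 11.98
eef_pos: [0.5564, 0.0577, 0.1048]
tcp_rot: [0.674, 0.739, 0.001, 0.001]
contact_force: [-0.1, 0.5, 0.3]
opening: 0.749
finger_force: 0.0
```

Request:
carry_out(deltas=[0,0,0,0,0,0,0,0,0,0,0,0,0,0,0,0,0,0,0,0,0,0,0,0,0,0,0,0,0,0], grip=10, grip_force=30)

```text
time: 12.6
eef_pos: [0.5564, 0.0578, 0.1043]
tcp_rot: [0.673, 0.739, 0.0, 0.001]
contact_force: [2.4, -0.7, 0.6]
opening: 0.289
finger_force: 30.8
```

Request:
carry_out(deltas=[0,0,0,0,0,0,0,0,0,0,0,0,0,0,0,0,0,0,0,0,0,0,0,0], grip=0, grip_force=90)

```text
time: 13.1
eef_pos: [0.5564, 0.0578, 0.1044]
tcp_rot: [0.673, 0.739, 0.0, 0.001]
contact_force: [1.7, 0.8, 4.4]
opening: 0.277
finger_force: 88.5
```

Request:
carry_out(deltas=[0,0,-0.001,0,0,0,0,0,-0.002,0,0,0,0,0,-0.003,0,0,0,0,0,-0.004,0,0,0])

```text
time: 13.6
eef_pos: [0.5547, 0.058, 0.1047]
tcp_rot: [0.674, 0.739, -0.0, -0.001]
contact_force: [7.6, 1.0, -11.2]
opening: 0.275
finger_force: 88.7
```

Request:
carry_out(deltas=[0,0,-0.001,0,0,0,0,0,-0.002,0,0,0,0,0,-0.003,0,0,0])

```text
time: 13.98
eef_pos: [0.5535, 0.0581, 0.1056]
tcp_rot: [0.674, 0.739, -0.001, -0.002]
contact_force: [7.2, -0.3, -16.6]
opening: 0.277
finger_force: 88.9
```

Request:
carry_out(deltas=[0,0,-0.0005,0,0,0,0,0,-0.001,0,0,0,0,0,-0.001,0,0,0])

```text
time: 14.35
eef_pos: [0.5533, 0.0581, 0.106]
tcp_rot: [0.674, 0.739, -0.001, -0.002]
contact_force: [7.4, 0.2, -16.5]
opening: 0.275
finger_force: 89.2
```

Request:
carry_out(deltas=[0,0,-0.0005,0,0,0,0,0,-0.001,0,0,0,0,0,-0.001,0,0,0])

```text
time: 14.72
eef_pos: [0.5532, 0.0582, 0.1066]
tcp_rot: [0.674, 0.739, -0.001, -0.002]
contact_force: [8.3, 0.2, -18.4]
opening: 0.279
finger_force: 89.3
```

Request:
carry_out(deltas=[0,0,-0.0005,0,0,0,0,0,-0.001,0,0,0,0,0,-0.001,0,0,0])

```text
time: 15.1
eef_pos: [0.5531, 0.0582, 0.1074]
tcp_rot: [0.674, 0.739, -0.001, -0.002]
contact_force: [9.0, 0.0, -19.6]
opening: 0.274
finger_force: 89.3
```

Request:
carry_out(deltas=[0,0,-0.0005,0,0,0,0,0,-0.001,0,0,0,0,0,-0.001,0,0,0])

```text
time: 15.48
eef_pos: [0.5531, 0.0583, 0.1082]
tcp_rot: [0.674, 0.739, -0.001, -0.002]
contact_force: [6.9, 0.2, -20.5]
opening: 0.276
finger_force: 89.3
```

Request:
carry_out(deltas=[0,0,-0.0005,0,0,0,0,0,-0.001,0,0,0,0,0,-0.001,0,0,0,0,0,-0.001,0,0,0])

```text
time: 15.98
eef_pos: [0.5532, 0.0583, 0.1101]
tcp_rot: [0.674, 0.739, -0.001, -0.002]
contact_force: [7.0, -0.4, -15.3]
opening: 0.28
finger_force: 89.8
```

```bash
cat > lid.py <<'E'
from h import *
go([.5555,.0575,.134])
for c in("scene","top"):
    rgb,w=cloud(c); x,y,z=w[...,0],w[...,1],w[...,2]
    ri=rgb.astype(int); m=(np.hypot(x-.5548,y-.0585)<.09)&(np.hypot(x-.5548,y-.0585)>.025)&(z>.09)&(z<.16)&(rgb.max(-1)<110)&(ri.max(-1)-ri.min(-1)<25)
    P=w[m]; A=np.c_[P[:,:2]-[.5548,.0585],np.ones(len(P))]
    for _ in range(3):
        k=np.linalg.lstsq(A,P[:,2],rcond=None)[0]; g=abs(A@k-P[:,2])<.006; A,P=A[g],P[g]
    print(c,len(P),"tilt deg",np.degrees(k[:2]).round(2),"top z",k[2].round(4),"mid",np.percentile(P,[.5,99.5],axis=0).mean(0).round(4))
E
python3 lid.py
```

```text
t 15.97 tcp [0.5532 0.0583 0.1101] yaw 5.3 F [  7.   -0.4 -15.3] open 0.28 ff 89.8
delta [-0.001   0.0021 -0.0239] [-0.0044 -0.0016 -0.    ]
scene 1992 tilt deg [0.02 0.07] top z 0.1037 mid [0.5564 0.0584 0.1035]
top 543 tilt deg [0.1  0.24] top z 0.1043 mid [0.5648 0.048  0.1041]
```

Request:
carry_out(deltas=[0,0,0,0,0,0,0,0,0,0,0,0])

```text
time: 16.32
eef_pos: [0.5532, 0.0583, 0.1101]
tcp_rot: [0.674, 0.739, -0.001, -0.002]
contact_force: [6.7, 1.2, -17.0]
opening: 0.28
finger_force: 89.8
```

Request:
carry_out(deltas=[0,0,-0.0005,0,0,0,0,0,-0.001,0,0,0,0,0,-0.001,0,0,0])

```text
time: 16.7
eef_pos: [0.5543, 0.058, 0.1152]
tcp_rot: [0.673, 0.739, -0.001, -0.002]
contact_force: [1.6, -0.6, 1.4]
opening: 0.277
finger_force: 91.9
```

Request:
carry_out(deltas=[0,0,-0.001,0,0,0,0,0,-0.002,0,0,0,0,0,-0.003,0,0,0,0,0,-0.004,0,0,0,0,0,-0.005,0,0,0])

```text
time: 17.32
eef_pos: [0.5557, 0.0578, 0.1219]
tcp_rot: [0.673, 0.739, -0.0, -0.0]
contact_force: [0.3, 0.4, -2.0]
opening: 0.28
finger_force: 91.3
```

Request:
carry_out(deltas=[0,0,-0.002,0,0,0,0,0,-0.004,0,0,0,0,0,-0.006,0,0,0,0,0,-0.008,0,0,0,0,0,-0.01,0,0,0])

```text
time: 17.95
eef_pos: [0.5557, 0.0578, 0.1319]
tcp_rot: [0.673, 0.739, -0.0, -0.0]
contact_force: [0.3, 0.0, -2.7]
opening: 0.274
finger_force: 91.3
```

Request:
carry_out(deltas=[0,0,-0.001,0,0,0,0,0,-0.001,0,0,0,0,0,-0.001,0,0,0,0,0,-0.001,0,0,0])

```text
time: 18.45
eef_pos: [0.5557, 0.0578, 0.1327]
tcp_rot: [0.673, 0.739, -0.0, -0.0]
contact_force: [0.2, -0.8, -2.4]
opening: 0.275
finger_force: 91.3
```

```bash
python3 lid.py; python3 -c "
from h import *
rgb,w=cloud('scene'); cv2.imwrite('pics/lid.png',cv2.resize(rgb[120:280,240:460,::-1],(660,480)))"
```

```text
t 18.45 tcp [0.5557 0.0578 0.1327] yaw 5.3 F [ 0.2 -0.8 -2.4] open 0.275 ff 91.3
delta [-0.0003 -0.0002 -0.0013] [-0.0002 -0.     -0.    ]
scene 1980 tilt deg [-0.15  0.  ] top z 0.1264 mid [0.5564 0.0583 0.1264]
top 569 tilt deg [-0.31  0.18] top z 0.1269 mid [0.564  0.0475 0.1268]
```

View pics/lid.png

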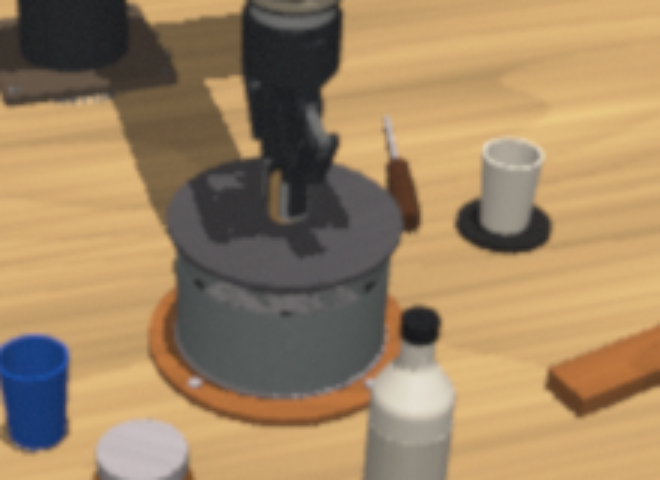

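The lid hangs level in the gripper at crop (285,215), over the tin and clear of it. The cup is still upright on the disc at (510,190). Vision and TCP travel both put the gap at about 28.4 mm, so I'll lift 1.6 mm more.

Request:
carry_out(deltas=[0,0,-0.001,0,0,0,0,0,-0.0016,0,0,0,0,0,-0.0016,0,0,0,0,0,-0.0016,0,0,0,0,0,-0.0016,0,0,0])

```text
time: 19.23
eef_pos: [0.5557, 0.0579, 0.1344]
tcp_rot: [0.673, 0.739, -0.0, -0.0]
contact_force: [-0.1, -0.6, -2.5]
opening: 0.275
finger_force: 91.3
```

```bash
python3 lid.py; python3 -c "
from plant import ctrl
print(ctrl.sign_off())"
```

```text
t 19.23 tcp [0.5557 0.0579 0.1344] yaw 5.3 F [-0.1 -0.6 -2.5] open 0.275 ff 91.3
delta [-0.0003 -0.0002  0.0004] [-0.0001 -0.     -0.    ]
scene 1981 tilt deg [-0.13 -0.02] top z 0.1281 mid [0.556  0.0578 0.1281]
top 575 tilt deg [-0.11  0.05] top z 0.1284 mid [0.5639 0.0474 0.1282]
the job is handed in; nothing more can be done
None
```

I handed the job in at about 19 s: the cup stands upright on the middle of the disc, and the lid is held by its knob, level over the tin with a gap of about 30 mm.

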